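Seat the relay and reset the rig

TASK

The large metal-can relay on the white breadboard is standing up out of its socket: with the fingertips, push it gently straight down until it is fully home, then press the round key on the console well down to reset the rig, gently too, let it spring back, and withdraw. Do not touch the other parts on the board or the other keys, do not grip or lift anything, and leave everything loose on the bench where it is.

Things in the scene. Friction and masses are not known exactly. Their poses are not given: they have to be found in the camera images.
- relay (a joint): How far the large relay has been pushed into its socket, m: 0 = standing 12 mm proud with its pins showing, 0.012 = fully home, resting on the socket. It starts between 0 and 0.003. Sliding friction is about 5 N all the way; it stays where it is left and cannot be pulled out upward.
- relay_top (a point): Centre of the flat top of the large relay, a plain steel can 32 x 44 x 30 mm high (short side along the board's x). Its top stands 58 mm above the socket's origin at joint 0 and 46 mm when home. The socket's upper part is sprung (1 mm per 4 N, up to 4 mm): push until 8 to 10 N is felt, with the top about 2 mm below its home height; let go, it rises to the home height.
- relay_socket: Base of the large relay's black socket, 36 x 48 mm, fixed on the board. It is 16 mm high in all. Origin: centre of its underside, on the board's top (12 mm above the table). It is in any of four places in a row along the board's y axis, 75 mm apart; z up.
- board: White breadboard of five panels on a metal plate, 190 (its x) x 320 (its y) mm, top 12 mm above the table, fixed. Origin: centre of its underside; x points away from the robot, turned up to 0.25 rad.
- round_key (a joint): Travel of the round reset key, m: 0 = up, 0.010 = fully down (hard stop); half way down already counts. It springs back; it starts to move at about 1 N, needs 4 N half way and 7 N to be fully down.
- round_key_top (a point): Centre of the top of the round key: a white cap 26 mm in diameter, the only round one, its top 18 mm above the console's top and 54 mm above the table when up, moving straight down by up to 10 mm.
- round_key_base: Fixed black bezel of the round key, 44 x 36 x 6 mm, origin at the centre of its underside, on the console's top. The three keys swap places along the console's y axis, 60 mm apart.
- console: Grey fixed console 130 (its x) x 200 (its y) x 36 mm high with a row of three white keys on the half nearest the robot and a display standing 10 mm up on the far half. Origin: centre of its underside; x points away from the robot.
- square_key_base: Bystander: bezel, 44 x 36 x 6 mm, with the square key (25 x 25 mm white cap, top 18 mm above the console's top). Origin: centre of its underside. Not to be touched.
- square_key (a joint): Travel of the square key, m: 0 = up.
- bar_key_base: Bystander: bezel, 44 x 36 x 6 mm, with the bar key (36 x 12 mm white cap, long along the console's x, top 18 mm above the console's top). Origin: centre of its underside. Not to be touched.
- bar_key (a joint): Travel of the bar key, m: 0 = up.
- small_relay_1: Bystander: small steel relay can 20 x 24 mm on a black socket 24 x 28 mm, 36 mm high in all, fixed on the board. Origin: centre of its underside.
- small_relay_2: Bystander: the same as small_relay_1.
- capacitor: Bystander: upright black cylinder, 22 mm in diameter, 40 mm high, fixed on the board. Origin: centre of its underside.
- spare_relay: Bystander, loose. Small steel can 20 x 24 x 22 mm high, on the part of the board nearest the robot, about 80 mm nearer than the row of modules. Origin: centre of its underside.
- multimeter: Bystander, loose. Yellow meter, 150 x 75 x 40 mm high, lying flat to the left of the board. Origin: centre of its underside.
- spool: Bystander, loose. Grey spool, 52 mm in diameter, 40 mm high, standing. Origin: centre of its underside.
- screwdriver: Bystander, loose. Screwdriver 170 mm long with a black handle, lying between robot and console.
- battery: Bystander, loose. Block battery 26 x 48 x 17 mm high, lying flat. Origin: centre of its underside.
- pin_jar: Bystander, loose. Clear jar with black cap, 44 mm in diameter, 55 mm high. Origin: centre of its underside.

How it is judged:
By the outcome, as a careful person would: the job done as asked, in the order asked, and still so for the second after the job is handed in, with the robot touching nothing.
It also fails if it takes over 38 s, if anything falls off the work surface, if the arm or the gripper's body presses on something with over 40 N, if the wrist force passes 120 N, or if a joint passes its speed limit or range.

ROBOT

A 6-joint arm with a two-finger parallel gripper is mounted at the origin on the work surface. World frame = base frame: x ahead of the robot, y to its left, z up, the work surface at z = 0. Lengths are in m, angles in rad, forces in N, time in s.
With the tool pointing down it reaches from about 0.35 to 0.975 m from the base axis. Payload 4.9 kg.
Tool frame: the origin (TCP) lies at the very end of the fingers, on their centre line; the grasp point (between the pads) lies 19 mm behind it; z points along the fingers, y is the line along which they close (so a half turn about z gives the same grasp; the last joint's range is limited). The gripper opens to 85 mm and grips with 20 to 120 N. Pads are 22 mm wide; open, the fingers measure 114 mm over their backs; the gripper's body (76 mm by 85 mm) begins 54 mm behind the grasp point. The pads swing forward as they close: fully open they stand 13 mm farther back than shut.
Start: joints at [1.219, 0.053, 1.613, -0, 1.476, -0.119], TCP at [0.144, 0.608, 0.231] pointing down, gripper open.
Joint ranges: [-3.01, 3.01], [-1.01, 2.22], [0.06, 2.58], [-1.02, 4.17], [0.09, 2.62], [-3.14, 3.14]. Speed limits (rad/s): [2.57, 2.57, 3.14, 3.14, 3.14, 3.14].

INTERFACE

Orientations are given as a rotation vector (axis times angle).
In Python, from station import ctrl gives the robot as it stands.
- The arm moves only by the tool jog_arm, never from a script. Its argument "plan" is a list of rows, each a list of 7 numbers: the shift along the tool's x, y, z in units of 0.02 m (1.0 is 0.02 m), then the turn, a rotation vector about the tool's x, y, z in units of 45 degrees (1.0 is 45 degrees), then the opening, from -1 (shut) to 1 (fully open). A call has 1 to 8 rows; each row shifts and turns the commanded pose from where the row before left it, along the tool's axes as they then stand; what a row does not reach is not made up. A row lasts 1/10 s, in which the tool goes at most 50 mm and 8.59 degrees, less where a joint would pass 70% of its speed; a pose out of reach is approached as far as the arm can. A call with a number of a shift or a turn outside -1 to 1 is refused whole. A call with a gripper value outside its range is refused whole. The fingers move at their own pace and stop on an object; "grip_force" is the grip in N (left out, the last holds). Time passes only in rows, so rows that do not move let the fingers close. It gives the time, the measured TCP pose, the force, the opening and the grip force at its end, in the units of the state.
- ctrl.get_obs(): the state, without advancing time (a new reading comes with each control period).
- ctrl.get_image(name): name is "scene" or "top"; returns (picture, depth): 400x640x3 uint8, red, green, blue; 400x640 float32, m along the optical axis (not along the pixel's ray), 0 where there is no reading.
- ctrl.camera_info(name): a dict with "camera_matrix" (3x3 intrinsics, pixels), "rvec" (rotation vector, rad) and "tvec" (3), from world to camera coordinates, as OpenCV has them. Camera axes: x right, y down, z forward; pixel columns grow to the right and rows downward; lengths in m; the calibration is good to about 2 mm. A picture is of the moment at which its call begins. camera_info takes no time and is no camera call.
- ctrl.finish_job(): hands the job in; it is judged then, once.
The state is a dict: "t": time; "q": joint angles; "dq": joint speeds; "effort": joint torques, N m; "tool_pos": TCP position; "tool_rot": TCP orientation; "contact_force": force on the tool from outside, world axes, zero at the start; "wrist_torque": the same for the moment, N m; "opening": finger opening in m; "grip_force": force on a finger pad.
Only numpy, scipy, OpenCV 4.12 (cv2) and the standard library are available. Lean on these libraries where they do the work, as an engineer would, in place of code of your own. Each camera call takes 0.05 s, during which the arm holds its last target. There are 200 camera calls.

## Working session

There is one attempt and no reset: what is moved stays moved. The work goes in short steps, Python scripts to look and compute and a tool call to move; the robot and the scene stay as the last step left them, time stands still between calls to the robot, and variables do not carry over. Pictures are saved under pics/ and viewed, at most 10 in all, crops included, and the job is handed in when it is done.

Besides the shell and the picture viewer there is one more tool, called after "Request:" by a JSON object that holds its "fn" and its "kwargs". jog_arm: Moves the arm, as the interface text tells. Shifts and turns lie within -1 to 1; 1 stands for 0.02 m of shift or 45 degrees of turn. Its arguments: {"type":"object","properties":{"plan":{"type":"array"},"grip_force":{"type":"number"}},"required":["plan"]}

```bash
mkdir -p pics
cat > h.py <<'E'
import numpy as np, cv2
from station import ctrl
def cam(n):
    im,d=ctrl.get_image(n); i=ctrl.camera_info(n)
    K=np.array(i["camera_matrix"]);R=cv2.Rodrigues(np.array(i["rvec"],float))[0];t=np.array(i["tvec"],float).ravel()
    v,u=np.mgrid[:400,:640]
    P=np.stack([(u-K[0,2])/K[0,0]*d,(v-K[1,2])/K[1,1]*d,d],-1)
    W=(P-t)@R; W[d==0]=np.nan
    return im,W
E
python3 - <<'E'
from h import *
o=ctrl.get_obs();print(o)
for n in("scene","top"):
    im,W=cam(n);cv2.imwrite(f"pics/{n}0.png",im[...,::-1]);np.savez(f"{n}0.npz",im=im,W=W)
    print(n,W[200,320])
E
```

```text
{'t': 0.0, 'q': array([ 1.21898624e+00,  5.33534585e-02,  1.61431425e+00, -2.76505451e-05,
        1.47601376e+00, -1.18991281e-01]), 'dq': array([ 0.00176818,  0.00050225,  0.00030086, -0.00023975, -0.00206216,
        0.0001163 ]), 'effort': array([-3.02253262e-03, -3.93700111e+01, -3.70169699e+01, -3.91071553e-04,
        7.39225798e-03,  2.38293080e-05]), 'tool_pos': array([0.14398169, 0.60753526, 0.23005304]), 'tool_rot': array([-0.36482773, -3.11987215,  0.00320023]), 'contact_force': array([-0.27021806, -0.33007231,  0.06437679]), 'wrist_torque': array([ 0.06537864,  0.02902373, -0.01611881]), 'grip_force': 0.0, 'opening': 0.08542393920551736}
scene [ 0.45431722 -0.00850285 -0.00101897]
top [ 0.56091158 -0.0255243   0.0035492 ]
```

View pics/scene0.png

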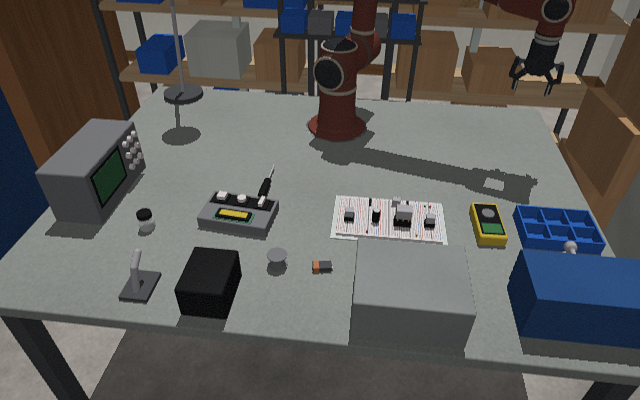

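View pics/top0.png

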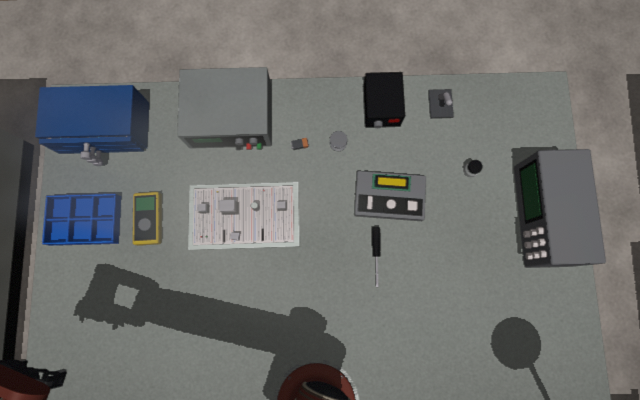

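The top view shows the large relay at about (229,205), the small relays at (203,207) and (282,205), and the capacitor at (255,205). The round key is the middle one at about (391,204), with the bar key on its left and the square key on its right. Next I'll measure these positions.

Run:
```python
from h import *
d=np.load("top0.npz");im,W=d["im"],d["W"]
a=cv2.resize(im[175:255,183:303],None,fx=6.5,fy=6.5,interpolation=0)[:260]
b=cv2.resize(im[165:225,350:430],None,fx=5,fy=5,interpolation=0)
c=np.zeros((570,780,3),np.uint8);c[:260]=a[:,:780];c[265:565,:400]=b
cv2.imwrite("pics/crop.png",c[...,::-1])
def comps(r0,r1,c0,c1,zl,zh,name,bright=0):
    w=W[r0:r1,c0:c1];m=(w[...,2]>zl)&(w[...,2]<zh)&(im[r0:r1,c0:c1].min(-1)>=bright)
    n,l,s,ce=cv2.connectedComponentsWithStats(m.astype(np.uint8),connectivity=4)
    for k in range(1,n):
        if s[k,4]>6:
            p=w[l==k];r=cv2.minAreaRect(p[:,:2].astype(np.float32)*1000)
            print(name,ce[k]+[c0,r0],s[k,4],"mean",p.mean(0).round(4),"rect",np.round(r[0],1),np.round(r[1],1),round(r[2],1))
comps(180,250,185,303,.028,.1,"board>28")
comps(180,250,185,303,.055,.1,"board>55")
comps(165,225,350,430,.025,.1,"console")
comps(165,225,350,430,.0,.1,"keys",140)
comps(165,225,350,430,.049,.06,"keysz")
```

```text
board>28 [227.03686636 205.89861751] 217 mean [0.54   0.2346 0.0634] rect [540.9 236.3] [44.7 31.9] 89.8
board>28 [281.         204.75362319] 69 mean [0.5424 0.0853 0.0454] rect [542.9  85.8] [21.7 21.9] 0.1
board>28 [254.39655172 205.67241379] 58 mean [0.5412 0.1602 0.0489] rect [542.4 160.5] [20.  20.5] 48.0
board>28 [201.75903614 207.57831325] 83 mean [0.5407 0.3102 0.0441] rect [541.7 311.4] [23.1 24.7] 1.3
board>28 [234.08474576 235.54237288] 59 mean [0.4599 0.2198 0.0334] rect [460.2 220.3] [23.5 19.8] 86.8
board>55 [226.40217391 205.26086957] 184 mean [0.5412 0.2357 0.0671] rect [541.6 235.9] [30.6 43.8] 0.3
console [389.89993544 195.13040671] 3098 mean [ 0.5631 -0.2255  0.0385] rect [ 565.3 -226.9] [200.6 132.1] 84.1
keys [369.42307692 202.21153846] 52 mean [ 0.5414 -0.1646  0.0531] rect [ 542.4 -163.6] [11.7 35.2] 87.4
keys [390.70175439 203.63157895] 57 mean [ 0.5357 -0.2244  0.0527] rect [ 535.9 -226.3] [20.7 25.7] 1.6
keys [411.87012987 205.20779221] 77 mean [ 0.5294 -0.2834  0.0536] rect [ 529.7 -283.9] [23.8 24.1] 86.2
keysz [369.30188679 202.35849057] 53 mean [ 0.5409 -0.1642  0.0535] rect [ 542.2 -163.5] [11.8 34.9] 87.4
keysz [390.37288136 203.83050847] 59 mean [ 0.535  -0.2233  0.0534] rect [ 534.4 -223.8] [20.1 24.1] 88.8
keysz [411.96 205.32] 75 mean [ 0.529  -0.2837  0.0537] rect [ 529.7 -283.7] [23.4 25.4] 83.6
```

View pics/crop.png

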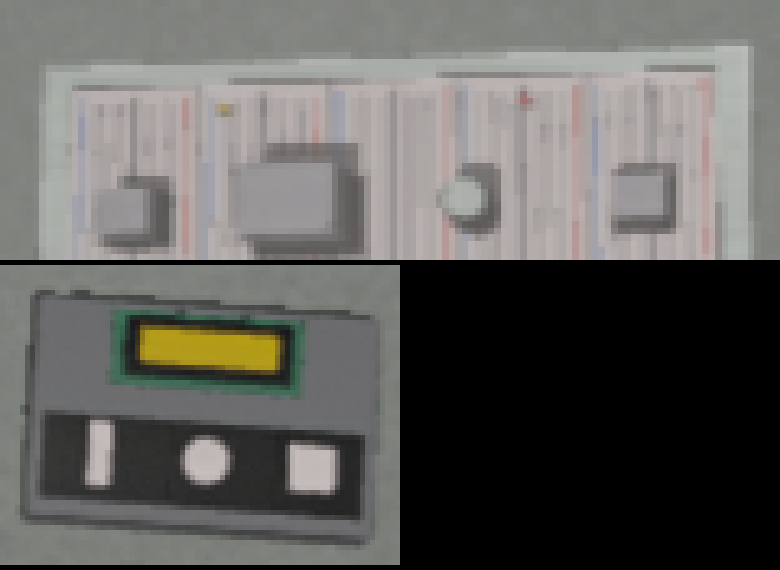

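The relay top is centred at about (0.541, 0.236, 0.069) and the round key at about (0.535, -0.224, 0.054), in the middle between its two neighbours. I'll shut the fingers and move above the relay.

Request:
{"fn": "jog_arm", "kwargs": {"plan": [[-0.5,-0.3,0,0,0,0,-1],[-0.98,-0.56,0,0,0,0,-1],[-0.98,-0.56,0,0,0,0,-1],[-0.98,-0.56,0,0,0,0,-1],[-0.98,-0.56,0,0,0,0,-1],[-0.98,-0.56,0,0,0,0,-1],[-0.98,-0.56,0,0,0,0,-1],[-0.98,-0.56,0,0,0,0,-1]]}}

```text
t: 0.9
tool_pos: [0.2688, 0.4906, 0.231]
tool_rot: [0.365, 3.12, -0.001]
contact_force: [0.2, 1.3, 0.1]
opening: 0.0
grip_force: 0.0
```

Request:
{"fn": "jog_arm", "kwargs": {"plan": [[-0.98,-0.56,0,0,0,0,-1],[-0.98,-0.56,0,0,0,0,-1],[-0.98,-0.56,0,0,0,0,-1],[-0.98,-0.56,0,0,0,0,-1],[-0.98,-0.56,0,0,0,0,-1],[-0.98,-0.56,0,0,0,0,-1],[-0.98,-0.56,0,0,0,0,-1],[-0.98,-0.56,0,0,0,0,-1]]}}

```text
t: 1.7
tool_pos: [0.4005, 0.3672, 0.231]
tool_rot: [-0.366, -3.12, 0.001]
contact_force: [-0.4, 0.3, 0.6]
opening: -0.0001
grip_force: 0.0
```

Request:
{"fn": "jog_arm", "kwargs": {"plan": [[-0.98,-0.56,0.5,0,0,0,-1],[-0.98,-0.56,0.8,0,0,0,-1],[-0.98,-0.56,0.8,0,0,0,-1],[-0.98,-0.56,0.8,0,0,0,-1],[-0.98,-0.56,0.8,0,0,0,-1],[-0.9,-0.5,0.8,0,0,0,-1],[-0.5,-0.3,0.3,0,0,0,-1],[0,0,0,0,0,0,-1]]}}

```text
t: 2.5
tool_pos: [0.5058, 0.268, 0.1341]
tool_rot: [-0.368, -3.118, 0.002]
contact_force: [-0.4, -0.5, 0.8]
opening: 0.0003
grip_force: 0.0
```

```bash
cat >> h.py <<'E'
def to(x,y,z):
    o=ctrl.get_obs();R=cv2.Rodrigues(o["tool_rot"])[0]
    print("t",o["t"],"tcp",o["tool_pos"].round(4),"z",R[:,2].round(3),"F",o["contact_force"].round(2),"open",round(o["opening"],4))
    print("units",(R.T@(np.array([x,y,z])-o["tool_pos"])/.02).round(3))
E
python3 - <<'E'
from h import *
to(.541,.2357,.068)
E
```

```text
t 2.5 tcp [0.5058 0.268  0.1341] z [-0.002 -0.001 -1.   ] F [-0.4  -0.47  0.83] open 0.0003
units [-2.096 -1.156  3.301]
```

Request:
{"fn": "jog_arm", "kwargs": {"plan": [[-0.8,-0.45,0,0,0,0,-1],[-0.8,-0.45,0.2,0,0,0,-1],[-0.4,-0.2,0.5,0,0,0,-1],[-0.1,-0.06,0.5,0,0,0,-1],[0,0,0.5,0,0,0,-1],[0,0,0.4,0,0,0,-1],[0,0,0,0,0,0,-1],[0,0,0,0,0,0,-1]]}}

```text
t: 3.3
tool_pos: [0.5409, 0.2376, 0.0929]
tool_rot: [-0.364, -3.12, 0.0]
contact_force: [0.7, 0.2, 0.7]
opening: 0.0002
grip_force: 0.0
```

Run:
```python
from h import *
to(.541,.2357,.068)
ims=[]
for n,(r,c) in dict(scene=(160,350),top=(160,180)).items():
    im,W=cam(n);ims.append(cv2.resize(im[r:r+90,c:c+120],None,fx=3.3,fy=3.3,interpolation=cv2.INTER_CUBIC))
    if n=="scene":
        w=W[195:235,385:420];m=(w[...,2]>.06)&(w[...,2]<.076)&(abs(w[...,0]-.541)<.03)&(abs(w[...,1]-.236)<.03)
        p=w[m];print(len(p),np.median(p,0),p[:,2].min(),p[:,2].max())
cv2.imwrite("pics/a.png",np.hstack(ims)[...,::-1])
```

```text
t 3.3 tcp [0.5409 0.2376 0.0929] z [-0.001 -0.    -1.   ] F [0.68 0.21 0.75] open 0.0002
units [-0.028 -0.09   1.245]
148 [0.54818754 0.23391473 0.06656841] 0.060055484886331736 0.07149661464639054
```

View pics/a.png

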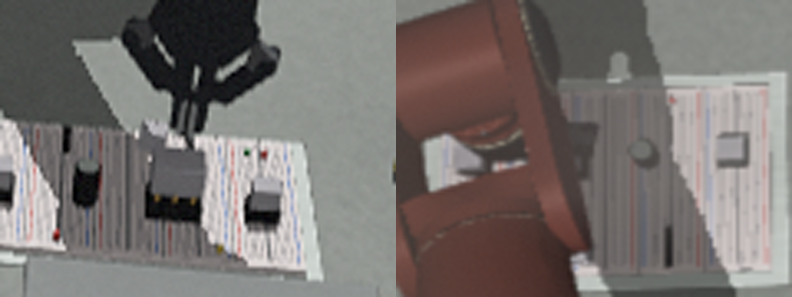

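The shut fingertips are centred over the large relay, which is still proud with its pins visible. I'll descend slowly.

Request:
{"fn": "jog_arm", "kwargs": {"plan": [[-0.03,-0.09,0.4,0,0,0,-1],[0,0,0.4,0,0,0,-1],[0,0,0.2,0,0,0,-1],[0,0,0.1,0,0,0,-1],[0,0,0.1,0,0,0,-1],[0,0,0.1,0,0,0,-1],[0,0,0.1,0,0,0,-1],[0,0,0,0,0,0,-1]]}}

```text
t: 4.2
tool_pos: [0.5417, 0.2355, 0.0658]
tool_rot: [0.365, 3.12, 0.0]
contact_force: [-2.0, -0.3, 4.1]
opening: 0.0002
grip_force: 1.9
```

Request:
{"fn": "jog_arm", "kwargs": {"plan": [[0,0,0.1,0,0,0,-1],[0,0,0.1,0,0,0,-1],[0,0,0.05,0,0,0,-1],[0,0,0.05,0,0,0,-1],[0,0,0,0,0,0,-1]]}}

```text
t: 4.7
tool_pos: [0.5417, 0.2355, 0.0592]
tool_rot: [0.365, 3.12, 0.0]
contact_force: [-1.7, -0.6, 3.1]
opening: 0.0
grip_force: 2.1
```

Request:
{"fn": "jog_arm", "kwargs": {"plan": [[0,0,0.05,0,0,0,-1],[0,0,0.05,0,0,0,-1],[0,0,0,0,0,0,-1]]}}

```text
t: 5.0
tool_pos: [0.5416, 0.2354, 0.0572]
tool_rot: [0.365, 3.12, 0.0]
contact_force: [-1.2, -0.1, 3.8]
opening: -0.0001
grip_force: 2.1
```

Request:
{"fn": "jog_arm", "kwargs": {"plan": [[0,0,0.03,0,0,0,-1],[0,0,0,0,0,0,-1],[0,0,0,0,0,0,-1]]}}

```text
t: 5.3
tool_pos: [0.5416, 0.2354, 0.0568]
tool_rot: [0.365, 3.12, 0.0]
contact_force: [-1.2, -0.1, 4.6]
opening: 0.0001
grip_force: 2.1
```

Request:
{"fn": "jog_arm", "kwargs": {"plan": [[0,0,0.03,0,0,0,-1],[0,0,0,0,0,0,-1],[0,0,0,0,0,0,-1]]}}

```text
t: 5.6
tool_pos: [0.5417, 0.2355, 0.0564]
tool_rot: [0.365, 3.12, 0.0]
contact_force: [-1.6, -0.2, 5.1]
opening: -0.0001
grip_force: 2.8
```

Request:
{"fn": "jog_arm", "kwargs": {"plan": [[0,0,0.02,0,0,0,-1],[0,0,0,0,0,0,-1],[0,0,0,0,0,0,-1]]}}

```text
t: 5.9
tool_pos: [0.5417, 0.2354, 0.0562]
tool_rot: [0.365, 3.12, 0.0]
contact_force: [-2.2, -1.1, 6.1]
opening: -0.0002
grip_force: 3.2
```

Request:
{"fn": "jog_arm", "kwargs": {"plan": [[0,0,0.03,0,0,0,-1],[0,0,0,0,0,0,-1],[0,0,0,0,0,0,-1]]}}

```text
t: 6.2
tool_pos: [0.5417, 0.2355, 0.0558]
tool_rot: [0.365, 3.12, 0.0]
contact_force: [-2.5, -1.2, 8.2]
opening: 0.0
grip_force: 3.9
```

Request:
{"fn": "jog_arm", "kwargs": {"plan": [[0,0,0.01,0,0,0,-1],[0,0,0,0,0,0,-1],[0,0,0,0,0,0,-1]]}}

```text
t: 6.5
tool_pos: [0.5417, 0.2355, 0.0557]
tool_rot: [0.365, 3.12, 0.0]
contact_force: [-2.6, -0.7, 8.2]
opening: -0.0001
grip_force: 4.1
```

Request:
{"fn": "jog_arm", "kwargs": {"plan": [[0,0,0.015,0,0,0,-1],[0,0,0,0,0,0,-1],[0,0,0,0,0,0,-1]]}}

```text
t: 6.8
tool_pos: [0.5417, 0.2355, 0.0556]
tool_rot: [0.365, 3.12, 0.0]
contact_force: [-3.1, -0.9, 8.8]
opening: -0.0
grip_force: 4.4
```

Request:
{"fn": "jog_arm", "kwargs": {"plan": [[0,0,-0.1,0,0,0,-1],[0,0,-0.2,0,0,0,-1],[0,0,-0.5,0,0,0,-1],[0,0,-0.9,0,0,0,-1],[0,0,-1,0,0,0,-1],[0,0,-1,0,0,0,-1],[0,0,-0.5,0,0,0,-1],[0,0,0,0,0,0,-1]]}}

```text
t: 7.6
tool_pos: [0.5426, 0.2357, 0.1406]
tool_rot: [0.364, 3.117, 0.002]
contact_force: [-0.5, -0.2, 0.3]
opening: 0.0
grip_force: 0.0
```

Request:
{"fn": "jog_arm", "kwargs": {"plan": [[-0.1,-0.4,0,0,0,0,-1],[-0.22,-0.98,0,0,0,0,-1],[-0.22,-0.98,0,0,0,0,-1],[-0.22,-0.98,0,0,0,0,-1],[-0.22,-0.98,0,0,0,0,-1],[-0.22,-0.98,0,0,0,0,-1],[-0.22,-0.98,0,0,0,0,-1],[-0.22,-0.98,0,0,0,0,-1]]}}

```text
t: 8.4
tool_pos: [0.5386, 0.0852, 0.1367]
tool_rot: [-0.365, -3.117, 0.001]
contact_force: [0.2, -0.4, -0.1]
opening: 0.0002
grip_force: 0.0
```

Request:
{"fn": "jog_arm", "kwargs": {"plan": [[-0.22,-0.98,0,0,0,0,-1],[-0.22,-0.98,0,0,0,0,-1],[-0.22,-0.98,0,0,0,0,-1],[-0.22,-0.98,0,0,0,0,-1],[-0.22,-0.98,0,0,0,0,-1],[-0.22,-0.98,0,0,0,0,-1],[-0.22,-0.98,0,0,0,0,-1],[0,0,0,0,0,0,-1]]}}

```text
t: 9.2
tool_pos: [0.537, -0.056, 0.1369]
tool_rot: [-0.369, -3.117, 0.001]
contact_force: [0.0, 0.5, 0.2]
opening: 0.0002
grip_force: 0.0
```

Run:
```python
from h import *
to(.5355,-.2238,.090)
im,W=cam("top");a=im[175:255,183:303]
w=W[180:235,190:300]
for n,y in(("relay",.236),("s2",.311),("cap",.1605)):
    m=(w[...,2]>.035)&(w[...,2]<.1)&(abs(w[...,0]-.541)<.008)&(abs(w[...,1]-y)<.01);print(n,np.median(w[m],0),m.sum())
im2,W2=cam("scene");b=im2[180:240,335:455]
cv2.imwrite("pics/b.png",np.vstack([cv2.resize(x,None,fx=4,fy=4,interpolation=cv2.INTER_CUBIC) for x in(a,b)])[...,::-1])
```

```text
t 9.2 tcp [ 0.537  -0.056   0.1369] z [-0.003 -0.    -1.   ] F [0.05 0.49 0.23] open 0.0002
units [-1.891 -8.173  2.345]
relay [0.54069055 0.23649399 0.05699765] 38
s2 [0.54024915 0.31155942 0.04678447] 40
cap [0.54155507 0.16049549 0.05189631] 45
```

View pics/b.png

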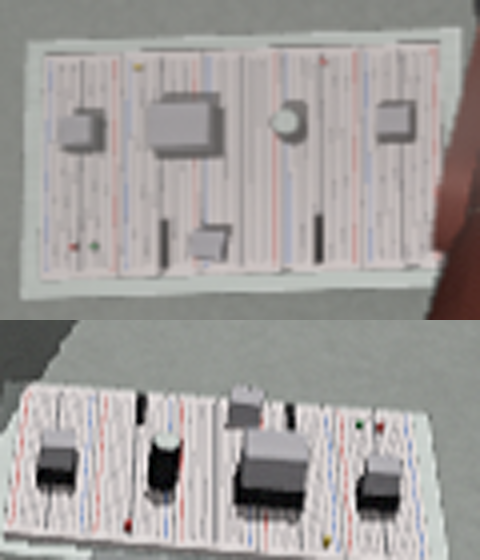

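The relay is home: its top reads 0.057–0.058 and no pins show. Its neighbours are unchanged. Next is the key.

Request:
{"fn": "jog_arm", "kwargs": {"plan": [[-0.22,-0.95,0,0,0,0,-1],[-0.22,-0.95,0,0,0,0,-1],[-0.22,-0.95,0,0,0,0,-1],[-0.22,-0.95,0,0,0,0,-1],[-0.22,-0.95,0,0,0,0,-1],[-0.22,-0.95,0,0,0,0,-1],[-0.22,-0.95,0,0,0,0,-1],[-0.22,-0.95,0,0,0,0,-1]]}}

```text
t: 10.1
tool_pos: [0.5372, -0.2096, 0.1379]
tool_rot: [-0.363, -3.12, -0.001]
contact_force: [0.6, 0.2, 0.5]
opening: -0.0004
grip_force: 0.0
```

Request:
{"fn": "jog_arm", "kwargs": {"plan": [[-0.1,-0.5,0,0,0,0,-1],[0,0,0.5,0,0,0,-1],[0,0,0.8,0,0,0,-1],[0,0,0.7,0,0,0,-1],[0,0,0.3,0,0,0,-1],[0,0,0,0,0,0,-1],[0,0,0,0,0,0,-1]]}}

```text
t: 10.8
tool_pos: [0.5371, -0.2199, 0.0925]
tool_rot: [-0.364, -3.12, -0.0]
contact_force: [-0.2, -0.1, -0.1]
opening: 0.0004
grip_force: 0.0
```

Run:
```python
from h import *
to(.5355,-.2238,.057)
im,W=cam("scene");cv2.imwrite("pics/c.png",cv2.resize(im[150:250,180:300],None,fx=5,fy=5,interpolation=cv2.INTER_CUBIC)[...,::-1])
```

```text
t 10.8 tcp [ 0.5371 -0.2199  0.0925] z [-0.  0. -1.] F [-0.24 -0.13 -0.05] open 0.0004
units [ 0.035 -0.207  1.773]
```

View pics/c.png

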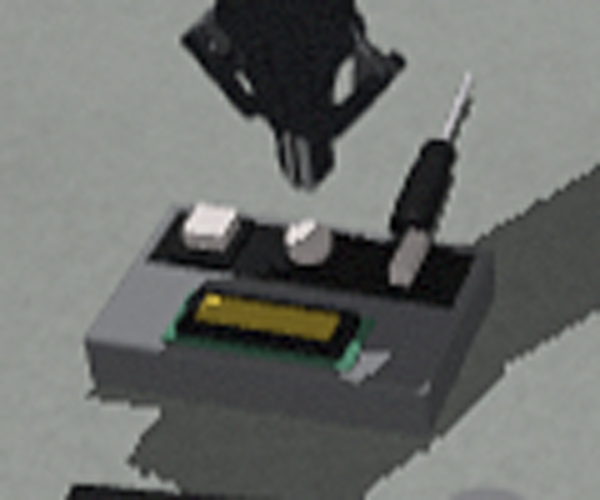

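The fingertips at (305,185) are directly above the round key at (307,240), with the other keys well clear. I'll press it to a TCP height of about 0.046.

Request:
{"fn": "jog_arm", "kwargs": {"plan": [[0.03,-0.2,0.4,0,0,0,-1],[0,0,0.7,0,0,0,-1],[0,0,0.5,0,0,0,-1],[0,0,0.2,0,0,0,-1],[0,0,0.1,0,0,0,-1],[0,0,0.1,0,0,0,-1],[0,0,0.1,0,0,0,-1],[0,0,0,0,0,0,-1]]}}

```text
t: 11.65
tool_pos: [0.5358, -0.2241, 0.051]
tool_rot: [0.365, 3.12, -0.0]
contact_force: [-1.5, 0.6, 2.5]
opening: 0.0001
grip_force: 1.3
```

Request:
{"fn": "jog_arm", "kwargs": {"plan": [[0,0,0.1,0,0,0,-1],[0,0,0.1,0,0,0,-1],[0,0,0.05,0,0,0,-1],[0,0,0,0,0,0,-1],[0,0,0,0,0,0,-1]]}}

```text
t: 12.15
tool_pos: [0.536, -0.2242, 0.0462]
tool_rot: [0.365, 3.12, -0.0]
contact_force: [-1.2, 1.8, 5.7]
opening: 0.0001
grip_force: 2.7
```

The key is about 8 mm down at 5.7 N, which is past half way. I'll let it up gently and withdraw.

Request:
{"fn": "jog_arm", "kwargs": {"plan": [[0,0,-0.1,0,0,0,-1],[0,0,-0.2,0,0,0,-1],[0,0,-0.3,0,0,0,-1],[0,0,-0.5,0,0,0,-1],[0,0,-0.8,0,0,0,-1],[0,0,-1,0,0,0,-1],[0,0,-1,0,0,0,-1],[0,0,-1,0,0,0,-1]]}}

```text
t: 12.95
tool_pos: [0.5357, -0.2241, 0.1455]
tool_rot: [0.365, 3.12, -0.001]
contact_force: [-0.6, -0.3, 0.8]
opening: 0.0003
grip_force: 0.0
```

Request:
{"fn": "jog_arm", "kwargs": {"plan": [[0.3,0,-0.8,0,0,0,-1],[0.6,0,-0.5,0,0,0,-1],[0.8,0,-0.2,0,0,0,-1],[0.8,0,0,0,0,0,-1],[0.8,0,0,0,0,0,-1],[0.4,0,0,0,0,0,-1],[0,0,0,0,0,0,-1],[0,0,0,0,0,0,-1]]}}

```text
t: 13.75
tool_pos: [0.4638, -0.2071, 0.174]
tool_rot: [0.365, 3.12, -0.0]
contact_force: [0.6, -0.2, -0.4]
opening: 0.0001
grip_force: 0.0
```

Run:
```python
from h import *
to(.5355,-.2238,.2)
im,W=cam("scene");im2,W2=cam("top")
for n,(x,y) in dict(relay=(.541,.236),round=(.535,-.224),bar=(.541,-.164),sq=(.529,-.284)).items():
  for w in(W,W2):
    m=(w[...,2]>.025)&(w[...,2]<.1)&(abs(w[...,0]-x)<.006)&(abs(w[...,1]-y)<.006);print(n,m.sum(),np.median(w[m],0).round(4))
cv2.imwrite("pics/d.png",im[...,::-1])
```

```text
t 13.75 tcp [ 0.4638 -0.2071  0.174 ] z [ 0.001 -0.    -1.   ] F [ 0.56 -0.17 -0.36] open 0.0001
units [-3.683  0.014 -1.298]
relay 11 [0.5406 0.2379 0.0559]
relay 19 [0.5406 0.2359 0.0565]
round 13 [ 0.5353 -0.2234  0.0527]
round 0 [nan nan nan]
bar 16 [ 0.5415 -0.1612  0.0507]
bar 18 [ 0.5416 -0.1635  0.0524]
sq 11 [ 0.5298 -0.2835  0.0539]
sq 0 [nan nan nan]
  return _methods._mean(a, axis=axis, dtype=dtype,
  ret = um.true_divide(
```

View pics/d.png

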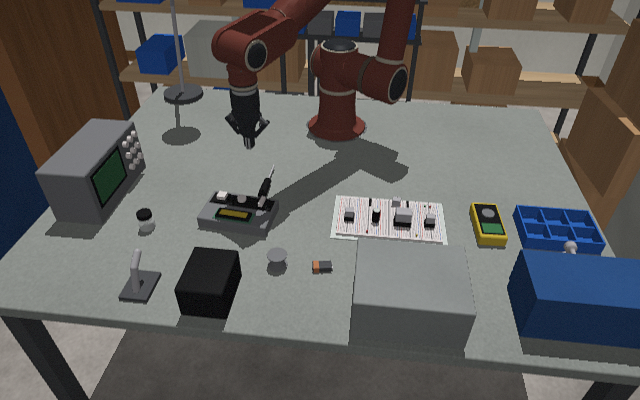

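The relay at (402,215) is home, the round key at (241,198) is back up, nothing loose has moved, and the gripper is clear at (248,130).

```bash
python3 -c "
from station import ctrl
print(ctrl.finish_job())"
```

```text
the job is handed in; nothing more can be done
None
```

The relay is fully home, pushed until about 8.8 N was felt; the round key was then pressed about 8 mm and sprang back, and the arm is withdrawn with the job handed in at about 14 s (no verdict was shown).

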